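# Right the sample jar into its carrier and hold the carrier level at the scanner

## Robot

A 7-joint arm with a two-finger parallel gripper is mounted at the origin on a cart in front of the work surface, level with it; the furniture and walls round the work are solid. World frame = base frame: x ahead of the robot, y to its left, z up, the work surface at z = 0. Lengths are in m, angles in rad, forces in N, time in s.
With the tool pointing down it reaches from about 0.4 to 0.9 m from the base axis. Payload 5.6 kg.
Tool frame: the origin (TCP) lies midway between the tips of the shut fingers; the grasp point (between the pads) lies 19 mm behind it; y points along the fingers, z is the direction in which the jaws open and shut, and the axes are right-handed (so a half turn about y gives the same grasp; the last joint's range is limited). The gripper opens to 92 mm and grips with 3 to 60 N. Pads are 20 mm wide; open, the fingers measure 128 mm over their backs; the gripper's body (75 mm by 189 mm) begins 69 mm behind the grasp point.
Start: joints at [1.136, 0.468, -0.012, 1.603, 0.006, 1.071, -0.056], TCP at [0.248, -0.601, 0.189] pointing down, gripper open.
Joint ranges: [-2.53, 2.53], [-0.31, 2.02], [-1.57, 1.55], [0.28, 2.44], [-1.29, 4.43], [0.15, 1.84], [-2.92, 2.92]. Speed limits (rad/s): [2.57, 2.57, 3.14, 3.14, 3.14, 3.14, 3.14].

## Interface

Orientations are given as a 3x3 rotation matrix whose columns are the frame's x, y, z axes.
In Python, from station import env, effector, solver, viewer, workorder, search_frame, tip_of gives the robot as it stands. Calls block until the motion is done:
- env.reach(position, orientation): joint-space move of the TCP to a pose.
- env.movel(position, frame=None, rate=0.15): straight line of the TCP; frame=None keeps the orientation; rate is the mean speed in m/s.
- env.goto_joints(angles): joint-space move.
- effector.release() and effector.grasp(squeeze=None): open the fingers fully, or close them until they stop; squeeze is the grip in N (None keeps the last).
- env.pause(seconds).
- solver.inverse_kinematics(position, orientation): joint angles nearest the present ones, or None.
- env.sense(): the state.
- viewer.read_camera(name): name is "scene" or "side" or "wrist"; returns (picture, depth): 420x560x3 uint8, red, green, blue; 420x560 float32, m along the optical axis (not along the pixel's ray), 0 where there is no reading.
- viewer.camera_info(name): a dict with "intrinsics" (3x3 intrinsics, pixels), "eye" and "rotation" of the camera in the world; the wrist camera has in their place "T_tool_cam" (4x4, takes a point from camera to tool coordinates, whose origin is the TCP and whose axes are the tool frame's). Camera axes: x right, y up, looking along -z (the intrinsics and any distortion apply to the point x, -y, -z); pixel columns grow to the right and rows downward; lengths in m; the calibration is good to about 2 mm. A picture is of the moment at which its call begins: read the wrist's pose just before it. camera_info takes no time and is no camera call.
A pose or a line that the arm cannot do raises env.PlanningError and nothing moves.
- workorder.finish_job(): hands the job in, once; it reports no verdict.
Trained networks look in the newest picture that a camera, given by its name, has taken for a name from the list of things; names that differ only in an ending like _2 or _b are one class to them, and where a whole thing is asked for, a point or a joint stands for the part that bears it (a point fixed in the world has none). Each returns a list of dicts, best first, with "score" (0 to 1); they miss things now and then, are a little off and sometimes report something else, mostly with a low value. They report only what shows in the picture. A call takes as long as a camera call. They do not tell look-alikes from the thing itself.
- search_frame(camera, name): "at" ([x, y, z] in m, in world coordinates, good to about 4 mm: the middle of the surface that is visible of it).
- tip_of(camera, name): "at" ([x, y, z] in m, in world coordinates, good to about 4 mm: a listed point, or the origin of a listed thing).
The state is a dict: "t": time; "joint_positions": joint angles; "joint_velocities": joint speeds; "tau": joint torques, N m; "ee_pos": TCP position; "tcp_rot": TCP orientation; "wrist_force": force on the tool from outside, world axes, zero at the start; "moment": the same for the moment, N m; "gripper_width": finger opening in m.
Only numpy, scipy, OpenCV 4.12 (cv2) and the standard library are available. Lean on these libraries where they do the work, as an engineer would, in place of code of your own. Each camera call takes 0.05 s, during which the arm holds its last target.

## Task

The red-lidded sample jar has fallen over on the desk: stand it upright in the round seat of the grey sample carrier, beside the loose steel bearing ball. Then lift the carrier by its black handle bar, keeping it level so that the ball never leaves its pocket, and present it to the scanner: label end towards the scanner, the carrier's bar-code label in the scanner's beam, about 10 cm out from the window. Finish while still holding the carrier there, level, still and clear of the desk and the scanner, and leave the other things on the desk alone.

Things in the scene. Friction and masses are not known exactly. Their poses are not given: they have to be found in the camera images.
- jar: loose white specimen jar with a red screw lid, 60 g. Origin at the centre of its foot, z axis from foot to lid. Foot 52 mm across, 72 mm tall overall; the lid is 61 mm across, from z = 55 to 72 mm. It starts lying on the desk, lid towards the robot's left give or take, on the edges of foot and lid, so its axis rises 4 degrees to the lid, whose centre is 31 mm above the desk. It can roll
- jar_mid (a point): centre of the jar, on its axis half-way up (36 mm above its foot); axes as the jar's. The middle of the lid, the best place to grip, lies 27.5 mm further along +z
- tray: loose grey sample carrier, 0.28 kg empty: a plate 218 x 108 mm over its rounded edge bead, on rubber feet, plate top 13 mm above the feet, with a steel bail handle standing on its middle. Origin under its centre at the feet. x runs along its length: jar seat at the +x end, then the handle, the ball pocket, and the bar-code label at the -x end; z up
- tray_handle (a point): centre of the carrier's black handle bar, 104 mm above the feet; the bar is 58 mm long along the carrier's x, 12 mm thick along y (grip across this), 16 mm high, on two 9 mm posts. The loaded carrier balances under it to a few mm
- tray_seat (a point): centre of the floor of the carrier's round jar seat, 10 mm above the feet and 64 mm from the handle along +x: a recess 58.5 mm across and 3 mm deep, with a small chamfer, for the foot of the jar. The handle bar ends 4.5 mm from the lid of a seated jar, so grip the lid with the fingers on the +y and -y sides of the carrier
- tray_pocket (a point): centre of the ball's resting place in the carrier's round ball pocket: a flat recess 35 mm across and 3 mm deep, 50 mm from the handle along -x; this point is 22.5 mm above the feet. The ball rolls out over the edge when the carrier tips about 40 degrees or is jerked
- ball_center (a point): centre of the steel ball, 25 mm across, 64 g, loose in the ball pocket, where it can roll about 9 mm off the middle
- tray_label (a point): centre of the white bar-code label, 22 x 64 mm, flat on the carrier's plate near its -x end, 88 mm from the handle and 13.5 mm above the feet
- scan_window (a point): centre of the window of the black and beige scanner on its gooseneck stand (fixed, 234 mm tall, round foot 150 mm across), 155 mm above the desk; the beam leaves it sloping 42 degrees downwards
- scan_spot (a point): point in the scanner's beam 100 mm out from the window (74 mm in front, 67 mm lower, so 88 mm above the desk), where the label is to be held. Its x axis is level and points away from the scanner, the way the beam goes; z up
- scanner: the scanner with its stand, fixed; origin at the centre of its foot on the desk
- blue_jar: bystander: specimen jar with a blue lid, 61 x 72 mm, standing; leave alone
- tape_dispenser: bystander: green tape dispenser, 110 x 28 x 60 mm; leave alone
- calculator: bystander: dark calculator, 140 x 102 x 26 mm; leave alone
- stapler: bystander: blue stapler, 127 x 36 x 40 mm; leave alone
Mind the look-alikes: they are no part of the job. Leave any green look-alike of the jar alone.

How it is judged:
On the way, in this order (a step that is already met when the one before it is completed fails the run):
1. the jar stands upright in the carrier's seat, let go (distance between jar and tray_seat below 0.006 m and angle between jar's own z axis and vertical below 0.08 rad and contact force between the fingers and jar below 0.1 N and height (world z) of tray below 0.01 m), for 0.2 s.
2. the carrier is lifted clear of the desk with the jar seated and the ball in its pocket (height (world z) of tray above 0.03 m and angle between tray's own z axis and vertical below 0.35 rad and distance between jar and tray_seat below 0.008 m and distance between ball_center and tray_pocket below 0.016 m), for 0.2 s.
At the end, for the whole second after the job is handed in: held by the gripper 30 mm or more above the desk, still, level within 0.10 rad, off the scanner; label within 35 mm (along, up) and 30 mm (sideways) of the scan spot, label end to the scanner within 0.35 rad; jar upright in its seat, ball in its pocket (x of tray_label in the frame of scan_spot between -0.035 and 0.035 m and y of tray_label in the frame of scan_spot between -0.03 and 0.03 m and z of tray_label in the frame of scan_spot between -0.035 and 0.035 m and x of tray_handle in the frame of scan_spot above 0.03 m and angle between the x axis of tray and the x axis of scan_spot, either way round below 0.35 rad and angle between tray's own z axis and vertical below 0.1 rad and height (world z) of tray above 0.03 m and linear speed of tray below 0.03 m/s and angular speed of tray below 0.2 rad/s and contact force between the fingers and tray above 1 N and contact force between tray and scanner below 0.1 N and distance between jar and tray_seat below 0.008 m and angle between jar's own z axis and vertical below 0.15 rad and contact force between the fingers and jar below 0.1 N and distance between ball_center and tray_pocket below 0.016 m); the arm keeps its last pose, push and grip.
It fails at once if the ball leaves its pocket (distance between ball_center and tray_pocket above 0.022 m).
It fails at once if a bystander is shoved or knocked over (distance of any of blue_jar, tape_dispenser, calculator, stapler from where it was at the start of the episode above 0.03 m).
It also fails if it takes over 70 s, if anything falls off the work surface, if the arm or the gripper's body presses on something with over 40 N, if the wrist force passes 120 N, or if a joint passes its speed limit or range.

## Working session

There is one attempt and no reset: what is moved stays moved. The work goes in short steps, each a Python script; the robot and the scene stay as the last script left them, time stands still between calls to the robot, and variables do not carry over. Pictures are saved under pics/ and viewed, and the job is handed in when it is done.

```bash
ls; mkdir -p pics
cat > h.py <<'E'
import numpy as np, cv2
from station import env, effector, solver, viewer, workorder, search_frame, tip_of
np.set_printoptions(precision=4, suppress=True)
def shot(cam, fn):
    s=env.sense(); p,d=viewer.read_camera(cam)
    cv2.imwrite('pics/'+fn, p[:,:,::-1]); np.savez('pics/'+fn[:-4]+'.npz',p=p,d=d,pos=s['ee_pos'],rot=s['tcp_rot'])
    return p,d,s
def campose(cam,s):
    ci=viewer.camera_info(cam); K=np.array(ci['intrinsics'])
    if cam=='wrist':
        T=np.array(ci['T_tool_cam']); R=np.array(s['tcp_rot'])
        return K, R@T[:3,:3], R@T[:3,3]+np.array(s['ee_pos'])
    return K,np.array(ci['rotation']),np.array(ci['eye'])
def cloud(d,K,R,e):
    v,u=np.mgrid[:d.shape[0],:d.shape[1]]
    x=(u-K[0,2])/K[0,0]*d; y=-(v-K[1,2])/K[1,1]*d
    P=np.stack([x,y,-d],-1)@R.T+e
    P[d<=0]=np.nan
    return P
def project(X,K,R,e):
    c=(np.asarray(X)-e)@R
    return K[0,0]*c[...,0]/-c[...,2]+K[0,2], K[1,1]*(-c[...,1])/-c[...,2]+K[1,2]
E
python3 - <<'E'
from h import *
for c in ['scene','side','wrist']:
    p,d,s=shot(c,c+'0.png')
    ci=viewer.camera_info(c)
    print(c,{k:np.array(v).round(3).tolist() if not isinstance(v,str) else v for k,v in ci.items()})
    for n in ['jar','jar_mid','tray','tray_handle','tray_seat','ball_center','tray_label','scan_window','scanner','blue_jar','tape_dispenser','calculator','stapler']:
        for f in (tip_of,search_frame):
            try:
                r=f(c,n); print(c,f.__name__,n,[(np.round(q['at'],3).tolist(),round(q['score'],2)) for q in r[:4]])
            except Exception as ex: print(c,f.__name__,n,ex)
s=env.sense(); print(s['t'],s['ee_pos'],s['tcp_rot'])
E
```

```text
pics
scene {'intrinsics': [[497.911, 0.0, 283.016], [0.0, 497.911, 211.289], [0.0, 0.0, 1.0]], 'eye': [-0.221, 0.573, 1.166], 'rotation': [[-0.638, 0.547, -0.542], [-0.77, -0.438, 0.464], [0.016, 0.713, 0.701]]}
scene call jar [([0.485, -0.214, 0.024], 0.85), ([0.668, -0.558, 0.029], 0.8)]
scene call jar [([0.481, -0.164, 0.047], 0.98), ([0.616, -0.525, 0.048], 0.68)]
scene call jar_mid [([0.492, -0.177, 0.026], 0.69), ([0.641, -0.542, 0.031], 0.54), ([0.516, -0.423, -0.001], 0.46)]
scene call jar_mid [([0.476, -0.162, 0.04], 0.78), ([0.621, -0.529, 0.045], 0.69), ([0.643, -0.241, 0.028], 0.21)]
scene call tray [([0.496, 0.173, 0.001], 0.57)]
scene call tray []
scene call tray_handle [([0.684, 0.232, 0.002], 0.66), ([0.498, 0.173, 0.105], 0.56), ([0.496, 0.124, 0.02], 0.31)]
scene call tray_handle []
scene call tray_seat [([0.504, 0.238, 0.005], 0.93)]
scene call tray_seat [([0.491, 0.182, 0.01], 0.77)]
scene call ball_center [([0.492, 0.118, 0.022], 0.48)]
scene call ball_center [([0.5, -0.404, 0.037], 0.74), ([0.49, 0.122, 0.027], 0.62)]
scene call tray_label [([0.491, 0.082, 0.009
[... 3167 characters left out ...]
ll jar []
wrist call jar_mid []
wrist call jar_mid []
wrist call tray []
wrist call tray []
wrist call tray_handle []
wrist call tray_handle []
wrist call tray_seat []
wrist call tray_seat []
wrist call ball_center []
wrist call ball_center []
wrist call tray_label []
wrist call tray_label []
wrist call scan_window []
wrist call scan_window []
wrist call scanner []
wrist call scanner []
wrist call blue_jar []
wrist call blue_jar []
wrist call tape_dispenser []
wrist call tape_dispenser []
wrist call calculator []
wrist call calculator []
wrist call stapler []
wrist call stapler []
4.05 [ 0.2482 -0.6008  0.1893] [[-0.9243 -0.      0.3818]
 [-0.3818 -0.0001 -0.9243]
 [ 0.     -1.      0.0001]]
```

View pictures.

View pics/scene0.png

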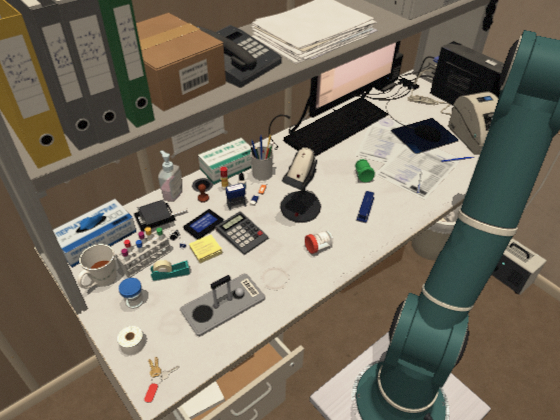

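View pics/side0.png

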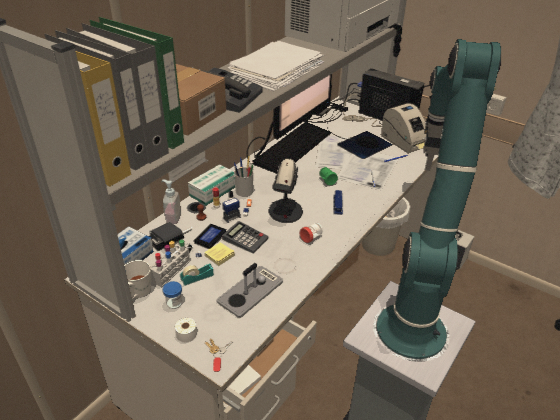

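Run:
```python
from h import *
for c in ['scene','side']:
    z=np.load(f'pics/{c}0.npz'); p=z['p'].astype(float); K,R,e=campose(c,None); P=cloud(z['d'],K,R,e)
    r=(p[...,0]>110)&(p[...,1]<0.45*p[...,0])&(p[...,2]<0.45*p[...,0])
    m=r&(P[...,2]<0.12)&(P[...,2]>-0.01)
    n,l,st,ce=cv2.connectedComponentsWithStats(m.astype(np.uint8))
    for i in range(1,n):
        if st[i,4]>30: print(c,'red',st[i],np.nanmean(P[l==i],0),np.nanmin(P[l==i],0),np.nanmax(P[l==i],0))
    # desk height
    q=P[(abs(P[...,0]-.5)<.2)&(abs(P[...,1])<.05)]; print('desk z med',np.nanmedian(q[:,2]))
    # handle dark bar
    q=P[(P[...,2]>0.09)&(P[...,2]<.125)&(abs(P[...,0]-.5)<.08)&(abs(P[...,1]-.17)<.08)]
    print('handle',len(q),q.mean(0),q.min(0),q.max(0)); xy=q[:,:2]-q[:,:2].mean(0); u,s,vt=np.linalg.svd(xy,full_matrices=False); print(vt[0])
```

```text
scene red [305 235  13  18 137] [ 0.4877 -0.1492  0.039 ] [ 0.4616 -0.1645  0.0051] [ 0.5202 -0.1409  0.0656]
scene red [145 384  13  18 136] [0.3953 0.4532 0.0035] [ 0.3768  0.4328 -0.0027] [0.414 0.473 0.011]
desk z med -0.0006187557493575468
handle 139 [0.4936 0.1721 0.108 ] [0.4877 0.1435 0.0917] [0.5033 0.1994 0.1162]
[0.086  0.9963]
side red [301 227  12  15 101] [ 0.4862 -0.1484  0.0393] [ 0.4631 -0.1622  0.0088] [ 0.5146 -0.1396  0.0706]
side red [214 358   7  13  79] [0.395  0.4519 0.0042] [ 0.3777  0.4282 -0.0042] [0.4112 0.4713 0.0115]
desk z med -2.310410363515203e-05
handle 95 [0.4948 0.1729 0.108 ] [0.4883 0.1428 0.0902] [0.5029 0.2015 0.1212]
[0.0778 0.997 ]
```

```bash
cat >> h.py <<'E'
def frame(d, jaw):
    """tool frame: y along d, z ~ jaw"""
    y=np.array(d,float)/np.linalg.norm(d); z=np.array(jaw,float); z-=y*(y@z); z/=np.linalg.norm(z)
    return np.stack([np.cross(y,z),y,z],1)
def tcp(grasp,R): return np.array(grasp)+0.019*R[:,1]
E
python3 - <<'E'
from h import *
r=np.radians
def chk(n,g,d,jaw):
    R=frame(d,jaw); q=solver.inverse_kinematics(tcp(g,R),R); print(n,q if q is None else np.array(q))
for a in (15,20,25,30,40,45,60):
    c,s=np.cos(r(a)),np.sin(r(a))
    chk(f'pick{a}',[.487,-.152,.033],[0,-c,-s],[-1,0,0])
    chk(f'pre{a}',np.array([.487,-.152,.033])+.08*np.array([0,c,s]),[0,-c,-s],[-1,0,0])
    chk(f'place{a}',[.503,.237,.08],[0,s,-c],[-1,0,0])
chk('placedown',[.503,.237,.08],[0,0,-1],[-1,0,0])
for j in (1,-1):
    chk('handle',[.496,.172,.104],[0,0,-1],[j,-.08,0])
    chk('present',[.594,-.039,.1785],[0,0,-1],[.957*j,.29*j,0])
    chk('view',[.42,0.0,.3],[0,0,-1],[j,0,0])
print(env.sense()['t'])
E
```

```text
pick15 [-0.0254  1.0792 -0.4556  1.9518  1.3469  1.7319  1.6269]
pre15 [-0.1699  1.0477 -0.4552  1.8962  1.207   1.7606  1.6478]
place15 [ 0.5635  0.9891 -1.3336  1.9577  0.9684  0.9274  1.9759]
pick20 [-1.3706  1.9925  1.4672  2.057  -0.9278  0.983  -2.7513]
pre20 [-0.1538  0.9736 -0.4551  1.9302  1.1883  1.6738  1.6886]
place20 [ 0.6211  1.0044 -1.3352  1.9785  0.933   0.8475  2.0428]
pick25 [-1.3446  1.9846  1.521   2.0828 -1.0297  1.0214 -2.6308]
pre25 [ 0.0357  0.9866 -0.6762  1.9507  1.2666  1.7535  1.6837]
place25 [-0.0773  0.4864 -0.2129  2.0386 -0.6003  0.5942 -2.9051]
pick30 [-1.3022  1.7843  1.4448  2.1054 -0.9493  0.8893 -2.6504]
pre30 [ 0.0639  0.9105 -0.6757  1.9786  1.2405  1.6557  1.7346]
place30 [-0.0126  0.5075 -0.2309  2.0518 -0.7434  0.6126 -2.7292]
pick40 [-1.2138  1.5089  1.3738  2.1418 -0.8908  0.7555 -2.6016]
pre40 [ 0.4276  1.0459 -1.1154  2.008   1.3889  1.836   1.7644]
place40 [ 0.0871  0.5667 -0.2378  2.0688 -0.9888  0.6975 -2.415 ]
pick45 [-1.1187  1.2232  1.2184  2.1534 -0.6032  0.5867 -2.8017]
pre45 [ 0.478   0.9652 -1.1135  2.0246  1.3466  1.7142  1.8278]
place45 [ 0.1222  0.6039 -0.2283  2.0723 -1.0842  0.7597 -2.2848]
pick60 [ 0.8433  1.186  -1.3373  2.0674  1.5389  1.6736  1.9802]
pre60 [ 0.7678  0.9659 -1.3284  2.0434  1.3245  1.5931  2.0027]
place60 [ 0.208   0.7447 -0.2029  2.0594 -1.2565  0.9769 -2.0038]
placedown [ 0.3827  1.002  -1.3319  1.8782  1.0653  1.21    1.8103]
handle [ 0.3595  0.6341 -0.9876  1.9468  0.6659  0.9282 -1.0449]
present [ 0.4957  0.5003 -0.6466  1.7368  0.3458  1.0209  0.0188]
view [ 0.634   0.0132 -0.7041  1.9754  0.0094  1.1561 -0.0739]
handle [ 0.5262  0.8913 -1.3266  1.9391  0.9689  1.1574  2.0251]
present [ 0.0491  0.4093 -0.0511  1.7674  0.0247  0.9655 -2.8592]
view None
4.05
```

Run:
```python
from h import *
from scipy.optimize import least_squares
J=[];T=[]
for c in ['scene','side']:
    z=np.load(f'pics/{c}0.npz'); p=z['p'].astype(float); K,R,e=campose(c,None); P=cloud(z['d'],K,R,e)
    m=(P[...,2]>0.008)&(P[...,2]<.09)&(abs(P[...,0]-.487)<.05)&(P[...,1]>-.235)&(P[...,1]<-.125)
    red=(p[...,0]>1.8*p[...,1])
    J.append((P[m],red[m])); print(c,m.sum(),P[m].min(0),P[m].max(0))
    mt=(abs(P[...,2]-.013)<.006)&(abs(P[...,0]-.497)<.085)&(abs(P[...,1]-.173)<.14)
    xy=P[mt][:,:2]; (cx,cy),(w,h),a=cv2.minAreaRect(xy.astype(np.float32)); print(c,'tray',len(xy),cx,cy,w,h,a,'median z',np.median(P[mt][:,2]))
    # label white
    br=p.min(-1); ml=mt&(br>150); print(' label',ml.sum(),P[ml].mean(0))
def fit(pts,red):
    def res(v):
        c=v[:3]; th,el=v[3],v[4]; a=np.array([np.cos(el)*np.cos(th),np.cos(el)*np.sin(th),np.sin(el)])
        q=pts-c; s=q@a; rad=np.linalg.norm(q-np.outer(s,a),axis=1)   # c = lid top centre, s negative
        # surface dist: lid cyl r .0305 s in[-.017,0]; body r .026 s in [-.072,-.017]; end cap s=0
        lid=np.hypot(np.maximum(rad-.0305,0)-np.maximum(.0305-rad,0)*0,0)
        dl=np.hypot(rad-.0305,np.clip(s,0,None)+np.clip(-.017-s,0,None))
        dc=np.hypot(np.clip(rad-.0305,0,None),s)
        db=np.hypot(rad-.026,np.clip(s+.017,0,None)+np.clip(-.072-s,0,None))
        d=np.where(red,np.minimum(dl,dc),np.minimum(np.minimum(dl,dc),db))
        return np.r_[d,(v[2]-.0338)/.002*.005,(el-.07)*.1]
    return least_squares(res,[.487,-.145,.033,1.57,.07],loss='soft_l1',f_scale=.003)
for pts,red in J+[(np.vstack([J[0][0],J[1][0]]),np.r_[J[0][1],J[1][1]])]:
    r=fit(pts,red); v=r.x; a=np.array([np.cos(v[4])*np.cos(v[3]),np.cos(v[4])*np.sin(v[3]),np.sin(v[4])])
    print(v, 'lidmid',v[:3]-.0085*a,'rms',np.sqrt(np.mean(r.fun**2)), 'deg',np.degrees(v[3:]))
```

```text
scene 458 [ 0.4551 -0.218   0.0081] [ 0.5202 -0.1398  0.0656]
scene tray 2340 0.4904179573059082 0.17197315394878387 0.27081772685050964 0.14467348158359528 83.6715316772461 median z 0.013094550414751605
 label 119 [0.4935 0.0863 0.0131]
side 327 [ 0.4396 -0.2278  0.0081] [ 0.5355 -0.1301  0.0706]
side tray 1354 0.496703177690506 0.17351943254470825 0.16881032288074493 0.27444759011268616 1.7275679111480713 median z 0.014088809652494372
 label 80 [0.5006 0.1488 0.0114]
[ 0.493  -0.148   0.0327  1.4113  0.1057] lidmid [ 0.4917 -0.1563  0.0318] rms 0.0020936863305838853 deg [80.863   6.0584]
[ 0.4942 -0.1468  0.034   1.4018  0.1064] lidmid [ 0.4928 -0.1551  0.0331] rms 0.004598495074400861 deg [80.3192  6.0955]
[ 0.4934 -0.1475  0.0332  1.4092  0.1085] lidmid [ 0.492  -0.1558  0.0323] rms 0.003390258428063779 deg [80.741   6.2179]
```

```bash
cat >> h.py <<'E'
from scipy.spatial.transform import Rotation as Ro
def pickR(al,hd,flip=1):
    a=np.array([np.cos(hd),np.sin(hd),0]); al=np.radians(al)
    d=-np.cos(al)*a-np.sin(al)*np.array([0,0,1]); jaw=flip*np.array([-a[1],a[0],0])
    return frame(d,jaw)
def placeR(Rp,hd,el,psi):
    """rotation carrying the lying jar upright, then yawed so that jar heading hd -> leaning azimuth psi"""
    a=np.array([np.cos(hd),np.sin(hd),0]); k=np.cross(a,[0,0,1])
    up=Ro.from_rotvec(k*(np.pi/2-el)).as_matrix()
    return Ro.from_euler('z',psi).as_matrix()@up@Rp
E
python3 - <<'E'
from h import *
hd=np.radians(82); lid=np.array([.491,-.155,.031]); seat=np.array([.503,.237,.0735])
tx=np.radians(85)
for fl in (1,-1):
  for al in (25,30,35,40,45,55):
    Rp=pickR(al,hd,fl)
    for n,g in (('pre',lid-.09*Rp[:,1]),('pick',lid)):
        q=solver.inverse_kinematics(tcp(g,Rp),Rp); print(fl,al,n,q if q is None else np.array(q))
    for psi in (0,np.pi):
        R2=placeR(Rp,hd,np.radians(4),tx-hd+psi)
        q=solver.inverse_kinematics(tcp(seat,R2),R2); print(fl,al,'place',round(psi),R2[:,1],q if q is None else np.array(q))
E
```

```text
1 25 pre [ 0.0495  1.0194 -0.6758  1.8205  1.1911  1.8084  1.7052]
1 25 pick [ 0.1975  1.0748 -0.6769  1.8928  1.3356  1.7673  1.681 ]
1 25 place 0 [ 0.0312  0.357  -0.9336] [ 0.6353  1.0143 -1.3365  2.0085  0.9907  0.807   1.9193]
1 25 place 3 [-0.0312 -0.357  -0.9336] [-0.0542  0.8281 -0.8824  1.7279  0.8524  1.3242 -1.3646]
1 30 pre [ 0.0768  0.9464 -0.6755  1.8529  1.1631  1.7165  1.7479]
1 30 pick [ 0.2196  1.0154 -0.6766  1.919   1.3124  1.6711  1.7153]
1 30 place 0 [ 0.0382  0.4367 -0.8988] [-0.0688  0.4864 -0.218   2.0729 -0.6758  0.535  -2.9054]
1 30 place 3 [-0.0382 -0.4367 -0.8988] [-0.1097  0.8619 -0.8636  1.6862  0.8705  1.4157 -1.3891]
1 35 pre [ 0.2546  0.991  -0.8955  1.8738  1.2418  1.7915  1.7378]
1 35 pick [-1.186   1.6103  1.3943  2.0304 -0.7879  0.9113 -2.8084]
1 35 place 0 [ 0.0449  0.5131 -0.8572] [-0.0002  0.5078 -0.2404  2.0902 -0.8379  0.5519 -2.7066]
1 35 place 3 [-0.0449 -0.5131 -0.8572] [-0.1578  0.9021 -0.8526  1.6437  0.892   1.5095 -1.4128]
1 40 pre [ 0.2953  0.9171 -0.8946  1.9007  1.2066  1.6886  1.7901]
1 40 pick [-1.1608  1.5683  1.4173  2.0522 -0.
[... 2171 characters left out ...]
6  1.5924  1.09    1.7844  1.6012]
-1 45 pre [ 0.0265  0.6688 -0.4474  1.9439  0.9662  1.3153 -1.1622]
-1 45 pick [-0.0405  0.7246 -0.2172  2.0069  1.0215  1.0994 -1.1773]
-1 45 place 0 [ 0.0572  0.6536 -0.7547] [ 0.5267  0.7218 -0.7854  2.0888 -0.5602  0.4172  0.3357]
-1 45 place 3 [-0.0572 -0.6536 -0.7547] [-0.2114  1.0208 -0.8951  1.5556  0.9718  1.7299  1.6674]
-1 55 pre [ 0.1125  0.5533 -0.4244  1.9819  0.8674  1.1441 -1.002 ]
-1 55 pick [ 0.045   0.6412 -0.2206  2.0363  0.9422  0.9435 -1.04  ]
-1 55 place 0 [ 0.0677  0.7742 -0.6293] [ 0.6039  0.816  -0.7743  2.0967 -0.8449  0.4816  0.7171]
-1 55 place 3 [-0.0677 -0.7742 -0.6293] [-0.3877  1.0217 -0.675   1.4781  0.8905  1.7879  1.7214]
```

Run:
```python
from h import *
R=frame([0,0,-1],[1,0,0]); p=[.46,.13,.26]
print(solver.inverse_kinematics(p,R))
env.reach(p,R)
p,d,s=shot('wrist','w1.png'); print(s['t'],s['ee_pos'])
for n in ['jar','jar_mid','tray','tray_handle','tray_seat','ball_center','tray_label','scan_window']:
    r=tip_of('wrist',n); print(n,[(np.round(q['at'],4).tolist(),round(q['score'],2)) for q in r[:3]])
s=env.sense(); print(s['t'],s['ee_pos'],s['joint_positions'])
```

```text
[ 0.5065  0.2235 -0.9589  1.8805  0.2011  1.139  -0.5256]
6.75 [0.4604 0.1291 0.2598]
jar [([0.5018, 0.2363, 0.0088], 0.26)]
jar_mid [([0.4875, -0.1808, 0.0278], 0.98)]
tray [([0.5, 0.1713, 0.002], 0.84)]
tray_handle [([0.498, 0.1732, 0.1059], 0.75)]
tray_seat [([0.4997, 0.2331, 0.0083], 0.68)]
ball_center [([0.4912, 0.1201, 0.0219], 0.65)]
tray_label [([0.4904, 0.0826, 0.0131], 0.74)]
scan_window []
7.2 [0.46 0.13 0.26] [ 0.5066  0.2235 -0.9588  1.8805  0.2011  1.139  -0.5256]
```

View pics/w1.png

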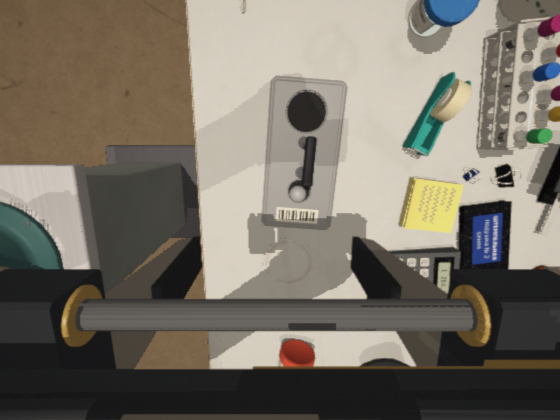

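```bash
python3 - <<'E'
from h import *
z=np.load('pics/w1.npz'); p=z['p']; s={'ee_pos':z['pos'],'tcp_rot':z['rot']}; K,R,e=campose('wrist',s); P=cloud(z['d'],K,R,e)
def ray(u,v,h):
    d=R@np.array([(u-K[0,2])/K[0,0],-(v-K[1,2])/K[1,1],-1]); return e+d*(h-e[2])/d[2]
g=p.max(-1).astype(int)
m=np.zeros(g.shape,np.uint8); m[85:140,280:333]=(g[85:140,280:333]<60)
n,l,st,ce=cv2.connectedComponentsWithStats(m)
i=1+np.argmax(st[1:,4]); print('seat comp',st[i],ce[i])
cn,_=cv2.findContours((l==i).astype(np.uint8),cv2.RETR_EXTERNAL,cv2.CHAIN_APPROX_NONE); c=max(cn,key=len)
el=cv2.fitEllipse(cv2.convexHull(c)); print('ellipse',el,'at',ray(*el[0],.011),'diam m',ray(el[0][0]+el[1][0]/2,el[0][1],.01)[0]-ray(el[0][0]-el[1][0]/2,el[0][1],.01)[0], 'cloud',np.nanmedian(P[l==i],0))
# tray plate
hs=cv2.cvtColor(p,cv2.COLOR_RGB2HSV)
mt=(abs(P[...,2]-.013)<.004)&(abs(P[...,0]-.497)<.075)&(abs(P[...,1]-.173)<.13)
cv2.imwrite('pics/mt.png',mt.astype(np.uint8)*255)
mm=cv2.morphologyEx(mt.astype(np.uint8),cv2.MORPH_OPEN,np.ones((3,3)))
n,l,st,ce=cv2.connectedComponentsWithStats(mm); i=1+np.argmax(st[1:,4]); xy=P[l==i][:,:2]
print('rect',cv2.minAreaRect(xy.astype(np.float32)),len(xy),np.nanmedian(P[l==i][:,2]))
# handle top
mh=(P[...,2]>.098)&(P[...,2]<.125)&(abs(P[...,0]-.497)<.05)&(abs(P[...,1]-.173)<.06); q=P[mh]
print('handle',len(q),np.median(q,0),q.min(0),q.max(0)); x=q[:,:2]-q[:,:2].mean(0); print(np.linalg.svd(x,full_matrices=False)[2][0], (q.min(0)+q.max(0))/2, cv2.minAreaRect(q[:,:2].astype(np.float32)))
# label
lab=np.zeros(g.shape,bool); lab[204:226,270:325]=p[204:226,270:325].min(-1)>150
print('label',np.nanmedian(P[lab],0),lab.sum())
for cpt in [(.4998,.235,.010),(.497,.172,.112),(.4904,.0826,.0135)]: print(project(np.array(cpt),K,R,e))
E
python3 -c "
import cv2; a=cv2.imread('pics/w1.png')[60:240,240:370]; b=cv2.imread('pics/mt.png')[60:240,240:370]
import numpy as np; cv2.imwrite('pics/crop1.png',np.hstack([cv2.resize(a,None,fx=3,fy=3,interpolation=0),cv2.resize(b,None,fx=3,fy=3,interpolation=0)]))"
```

```text
seat comp [ 288   92   37   39 1144] [305.9799 111.3593]
ellipse ((305.98785400390625, 111.40570068359375), (36.85971450805664, 39.10060119628906), 5.145503520965576) at [0.5039 0.2348 0.011 ] diam m 0.05274566462543917 cloud [0.5039 0.2353 0.0105]
rect ((0.4987426996231079, 0.17084309458732605), (0.21765923500061035, 0.10800667107105255), 85.67618560791016) 9921 0.01308348039982482
handle 558 [0.498  0.1718 0.1117] [0.4908 0.1426 0.0991] [0.5063 0.1996 0.1141]
[-0.0752 -0.9972] [0.4986 0.1711 0.1066] ((0.4986807703971863, 0.1710652858018875), (0.057355839759111404, 0.01212348137050867), 85.72926330566406)
label [0.4933 0.0923 0.0135] 607
(np.float64(303.05349797647284), np.float64(111.29548065900158))
(np.float64(307.4587160832114), np.float64(160.82067370959413))
(np.float64(295.03713500664236), np.float64(215.11602430132888))
```

View pics/crop1.png

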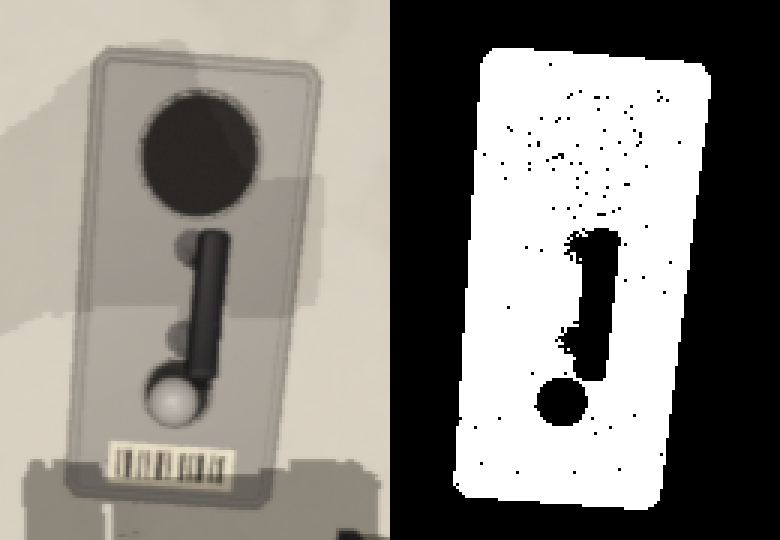

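Run:
```python
from h import *
hd=np.radians(82); lid=np.array([.491,-.155,.031])
for al in (35,40,45):
    Rp=pickR(al,hd,1)
    for b in (.16,.13,.1,0):
        q=solver.inverse_kinematics(tcp(lid-b*Rp[:,1],Rp),Rp); print(al,b,q if q is None else np.array(q))
```

```text
35 0.16 [ 0.1506  0.9361 -0.8943  1.804   1.1394  1.8337  1.7619]
35 0.13 [ 0.1944  0.9575 -0.8948  1.8363  1.1805  1.813   1.751 ]
35 0.1 [ 0.2393  0.9821 -0.8953  1.865   1.2258  1.7962  1.7409]
35 0 [ 0.3984  1.0862 -0.8978  1.9342  1.4045  1.7692  1.7197]
40 0.16 [ 0.1975  0.8524 -0.8933  1.8346  1.0997  1.7347  1.8219]
40 0.13 [ 0.2387  0.8777 -0.8938  1.8653  1.1428  1.7121  1.8081]
40 0.1 [ 0.2809  0.9067 -0.8944  1.8924  1.1899  1.6937  1.7945]
40 0 [ 0.4721  1.0742 -0.9635  1.9536  1.4118  1.7286  1.7506]
45 0.16 [ 0.362   0.8956 -1.0896  1.8554  1.1554  1.7807  1.8237]
45 0.13 [ 0.3874  0.9093 -1.0625  1.8855  1.1879  1.7415  1.8195]
45 0.1 [ 0.4115  0.9247 -1.0333  1.912   1.2231  1.7033  1.8151]
45 0 [ 0.5216  1.0317 -0.9833  1.972   1.3908  1.6415  1.7908]
```

Run:
```python
from h import *
hd=np.radians(82); lid=np.array([.491,-.155,.031]); Rp=pickR(40,hd,1)
env.reach(tcp(lid-.14*Rp[:,1],Rp),Rp)
p,d,s=shot('wrist','w2.png'); print(s['t'],s['ee_pos'],s['joint_positions'])
for n in ['jar','jar_mid']:
    r=tip_of('wrist',n); print(n,[(np.round(q['at'],4).tolist(),round(q['score'],2)) for q in r[:3]])
print(env.sense()['t'])
K,R,e=campose('wrist',s); P=cloud(d,K,R,e)
m=(P[...,2]>0.006)&(P[...,2]<.09)&(abs(P[...,0]-.487)<.06)&(P[...,1]>-.24)&(P[...,1]<-.11)
print(m.sum(),P[m].min(0),P[m].max(0))
```

```text
9.2083 [ 0.504  -0.0632  0.109 ] [ 0.2251  0.8684 -0.8937  1.8552  1.1278  1.7191  1.8123]
jar [([0.6693, -0.5581, 0.0248], 0.77), ([0.4853, -0.2136, 0.0227], 0.65)]
jar_mid [([0.4884, -0.182, 0.0291], 0.91), ([0.6376, -0.5388, 0.0269], 0.86)]
9.3583
3221 [ 0.4614 -0.2209  0.0063] [ 0.5257 -0.1408  0.0624]
```

View pics/w2.png

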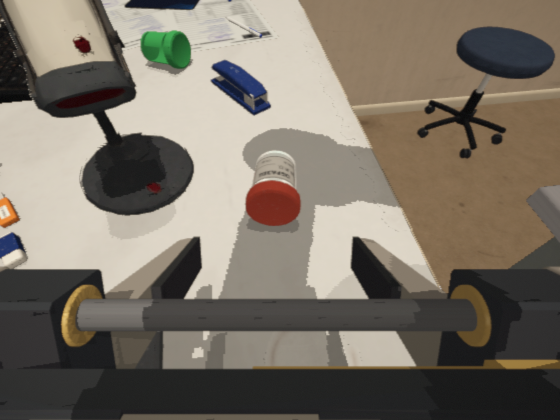

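```bash
cat > fj.py <<'E'
from h import *
from scipy.optimize import least_squares
z=np.load('pics/w2.npz'); p=z['p'].astype(float); s={'ee_pos':z['pos'],'tcp_rot':z['rot']}; K,R,e=campose('wrist',s); P=cloud(z['d'],K,R,e)
m=(P[...,2]>0.006)&(P[...,2]<.09)&(abs(P[...,0]-.487)<.06)&(P[...,1]>-.24)&(P[...,1]<-.11)
red=(p[...,0]>1.8*p[...,1])&m; pts=P[m]; rd=red[m]
def ax(v): return np.array([np.cos(v[4])*np.cos(v[3]),np.cos(v[4])*np.sin(v[3]),np.sin(v[4])])
def res(v):
    a=ax(v); q=pts-v[:3]; s=q@a; rad=np.linalg.norm(q-np.outer(s,a),axis=1)
    dl=np.hypot(rad-.0305,np.clip(s,0,None)+np.clip(-.017-s,0,None))
    dc=np.hypot(np.clip(rad-.0305,0,None),s)
    db=np.hypot(rad-.026,np.clip(s+.017,0,None)+np.clip(-.072-s,0,None))
    return np.where(rd,np.minimum(dl,dc),np.minimum(np.minimum(dl,dc),db))
r=least_squares(res,[.491,-.147,.033,1.43,.07],loss='soft_l1',f_scale=.002); v=r.x
print('lidtop',v[:3],'deg',np.degrees(v[3:]),'lidmid',v[:3]-.0085*ax(v),'foot',v[:3]-.072*ax(v),'med|r|',np.median(abs(r.fun)))
desk=P[(abs(P[...,0]-.42)<.03)&(abs(P[...,1]+.2)<.05)]; print('desk',np.nanmedian(desk[:,2]))
E
python3 fj.py
```

```text
lidtop [ 0.4971 -0.1475  0.0316] deg [79.3853  4.8408] lidmid [ 0.4955 -0.1558  0.0309] foot [ 0.4839 -0.218   0.0255] med|r| 0.00038615523664749604
desk 0.00020442542192472546
```

Run:
```python
from h import *
hd=np.radians(79.4); lid=np.array([.4955,-.1558,.0305]); Rp=pickR(40,hd,1)
el=np.radians(4.4); tx=np.radians(85.7)
R2=placeR(Rp,hd,el,tx-hd+np.pi); print(R2)
for n,g,R in (('pre',lid-.06*Rp[:,1],Rp),('pick',lid,Rp),('lift',lid+[0,0,.06],Rp),('mv',np.array([.48,-.02,.2]),Rp),('rot',np.array([.48,.03,.21]),R2),('rot2',np.array([.48,-.02,.21]),R2),('hov',np.array([.5037,.2348,.21]),R2),('pl',np.array([.5037,.2348,.0735]),R2)):
    q=solver.inverse_kinematics(tcp(g,R),R); print(n,q if q is None else np.array(q))
env.movel(tcp(lid-.06*Rp[:,1],Rp),Rp,rate=.12)
env.movel(tcp(lid,Rp),rate=.06)
s=env.sense(); print(s['t'],s['ee_pos']-tcp(lid,Rp),s['wrist_force'])
effector.grasp(squeeze=20)
s=env.sense(); print(s['t'],s['gripper_width'],s['wrist_force'],s['ee_pos'])
```

```text
[[-0.061  -0.0436  0.9972]
 [-0.8108 -0.5805 -0.075 ]
 [ 0.5821 -0.8131  0.    ]]
pre [ 0.2999  0.9272 -0.8272  1.8844  1.2075  1.6413  1.7921]
pick [ 0.353   0.9664 -0.777   1.9235  1.2884  1.5754  1.7769]
lift [ 0.3896  0.8678 -0.8348  1.929   1.2301  1.6159  1.8519]
mv [ 0.2128  0.743  -0.9496  1.8372  0.9859  1.7997  1.8379]
rot [-0.0228  0.4379 -0.5815  1.8902  0.7137  1.4007 -1.001 ]
rot2 [ 0.0767  0.4081 -0.5883  1.9335  0.7472  1.3548 -0.9427]
hov [-0.4009  0.6298 -0.4997  1.5656  0.6193  1.5918 -1.1443]
pl [-0.4277  0.7975 -0.4594  1.6282  0.6906  1.4063 -1.2635]
11.3333 [0.0003 0.0004 0.0001] [-0.3384  0.2467  0.3144]
11.9333 0.05901294705814906 [0.385  0.1959 0.3084] [ 0.4928 -0.1701  0.0184]
```

Run:
```python
from h import *
hd=np.radians(79.4); lid=np.array([.4955,-.1558,.0305]); Rp=pickR(40,hd,1)
env.movel(tcp(lid+[0,0,.06],Rp),rate=.12)
env.movel(tcp([.48,-.02,.2],Rp),rate=.2)
s=env.sense(); print(s['t'],s['gripper_width'],s['wrist_force'])
el=np.radians(4.4); tx=np.radians(85.7)
R2=placeR(Rp,hd,el,tx-hd+np.pi)
env.reach(tcp([.48,.0,.21],R2),R2)
p,d,s=shot('wrist','w3.png'); print(s['t'],s['gripper_width'],s['ee_pos'],s['joint_positions'])
shot('scene','s3.png'); shot('side','d3.png'); print(env.sense()['t'])
```

```text
13.6083 0.05963785580149509 [-0.3107 -0.1857 -1.4781]
15.975 0.05938670893848364 [ 0.479  -0.0111  0.1944] [-0.041   0.3984 -0.4867  1.9223  0.7019  1.3459 -0.9378]
16.125
```

View pics/w3.png

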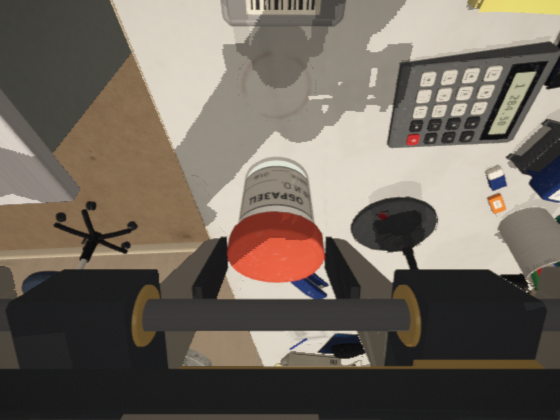

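View pics/s3.png

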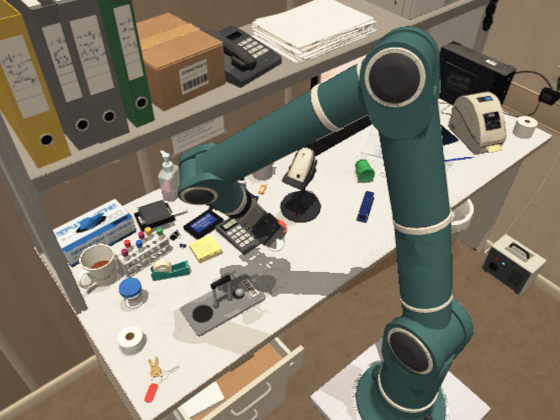

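View pics/d3.png

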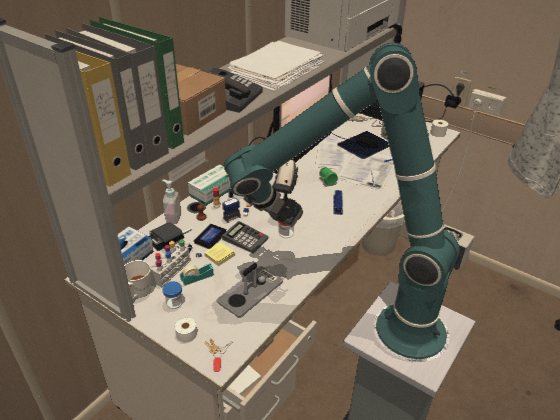

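```bash
cat > fj3.py <<'E'
from h import *
from scipy.optimize import least_squares
import sys
def fit(fn,a0=(0,0,1)):
    z=np.load(fn); p=z['p'].astype(float); s={'ee_pos':z['pos'],'tcp_rot':z['rot']}; K,R,e=campose('wrist',s); P=cloud(z['d'],K,R,e)
    Rt=z['rot']; g=z['pos']-.019*Rt[:,1]
    Q=(P-g)
    zj=Q@Rt[:,2]
    m=(abs(zj)<.0285)&(np.linalg.norm(Q[...,:2],axis=-1)<.04)&(Q[...,2]>-.08)&(Q[...,2]<.03)
    m2=(p[...,0]>1.8*p[...,1])&(np.linalg.norm(Q,axis=-1)<.06); m=m|(m2&(abs(zj)<.03))
    rd=((p[...,0]>1.8*p[...,1]))[m]; pts=P[m]
    def ax(v): return np.array([v[3],v[4],1])/np.sqrt(v[3]**2+v[4]**2+1)
    def res(v):
        a=ax(v); q=pts-v[:3]; s=q@a; rad=np.linalg.norm(q-np.outer(s,a),axis=1)
        dl=np.hypot(rad-.0305,np.clip(s,0,None)+np.clip(-.017-s,0,None))
        dc=np.hypot(np.clip(rad-.0305,0,None),s)
        db=np.hypot(rad-.026,np.clip(s+.017,0,None)+np.clip(-.072-s,0,None))
        return np.where(rd,np.minimum(dl,dc),np.minimum(np.minimum(dl,dc),db))
    r=least_squares(res,np.r_[g+[0,0,.0085],0,0],loss='soft_l1',f_scale=.002); v=r.x; a=ax(v)
    lm=v[:3]-.0085*a
    print(len(pts),rd.sum(),'axis tilt',v[3:],'lidmid-grasp world',lm-g,'tool',Rt.T@(lm-g),'foot',v[:3]-.072*a,'med',np.median(abs(r.fun)))
    return Rt.T@(v[:3]-.072*a-z['pos']),Rt.T@a
if __name__=='__main__': print(fit(sys.argv[1]))
E
python3 fj3.py pics/w3.npz
```

```text
9223 5504 axis tilt [-0.0082  0.0184] lidmid-grasp world [-0.0001 -0.0003  0.0005] tool [ 0.0005 -0.0002 -0.0001] foot [ 0.4803 -0.0015  0.1468] med 0.00033155176945349704
(array([-0.0355,  0.033 ,  0.0006]), array([ 0.5677, -0.8232, -0.0103]))
```

Run:
```python
from h import *
from fj3 import fit
f,a=fit('pics/w3.npz')
R2=np.load('pics/w3.npz')['rot']; aw=R2@a; v=np.cross(aw,[0,0,1]); R3=Ro.from_rotvec(v).as_matrix()@R2
seat=np.array([.5037,.2348,.010])
np.savez('pl.npz',R3=R3,f=f)
T=lambda z: seat+[0,0,z]-R3@f
env.movel(T(.135),R3,rate=.2)
env.movel(T(.03),rate=.15)
p,d,s=shot('wrist','w4.png'); print(s['t'],s['ee_pos']-T(.03),s['wrist_force'])
shot('side','d4.png')
fit('pics/w4.npz')
K,R,e=campose('wrist',s); P=cloud(d,K,R,e)
mt=(abs(P[...,2]-.013)<.004)&(abs(P[...,0]-.497)<.075)&(abs(P[...,1]-.173)<.13); xy=P[mt][:,:2]
print(len(xy),cv2.minAreaRect(xy.astype(np.float32)))
```

```text
9223 5504 axis tilt [-0.0082  0.0184] lidmid-grasp world [-0.0001 -0.0003  0.0005] tool [ 0.0005 -0.0002 -0.0001] foot [ 0.4803 -0.0015  0.1468] med 0.00033155176945349704
18.3083 [0.0004 0.0004 0.0007] [-0.004   0.2944 -0.0545]
9342 5556 axis tilt [-0.0008 -0.0035] lidmid-grasp world [-0.0001 -0.0004  0.0004] tool [ 0.0006 -0.0001 -0.0001] foot [0.5041 0.2352 0.0406] med 0.000345797200549316
10312 ((0.501173734664917, 0.20066925883293152), (0.15994897484779358, 0.10773229598999023), 85.61600494384766)
```

View pics/w4.png

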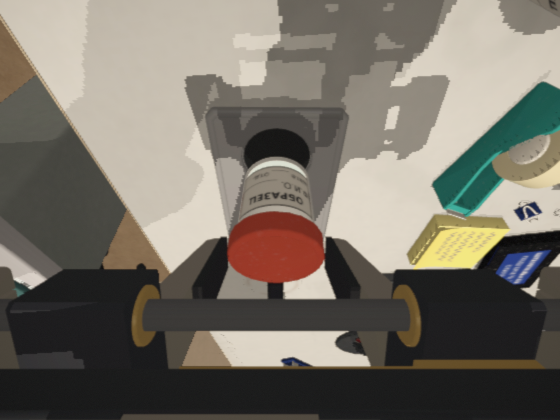

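Run:
```python
from h import *
z=np.load('pl.npz'); R3,f=z['R3'],z['f']; seat=np.array([.5039,.2352,.010])
T=lambda h: seat+[0,0,h]-R3@f
env.movel(T(.005),rate=.1); s=env.sense(); print(s['t'],s['ee_pos']-T(.005),s['wrist_force'])
for h in (.002,.0003,):
    env.movel(T(h),rate=.03); s=env.sense(); print(s['t'],s['ee_pos']-T(h),s['wrist_force'])
p,d,s=shot('wrist','w5.png')
from fj3 import fit
fit('pics/w5.npz')
```

```text
18.8083 [-0.0005 -0.0005 -0.0009] [ 0.0867  1.1399 -0.7763]
19.0583 [0.     0.0001 0.    ] [ 0.0553 -0.4206 -0.3614]
19.3083 [ 0. -0.  0.] [ 0.8514  0.3463 -0.6833]
11209 5551 axis tilt [-0.     -0.0356] lidmid-grasp world [-0.0002 -0.0006  0.0003] tool [ 0.0007  0.0001 -0.0001] foot [0.5039 0.2371 0.0102] med 0.0005613976671686859
```

View pics/w5.png

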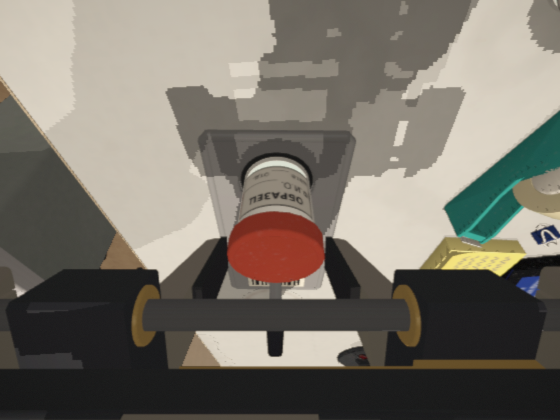

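Run:
```python
from h import *
z=np.load('pl.npz'); R3,f=z['R3'],z['f']
effector.release()
s=env.sense(); p0=s['ee_pos']; print(s['t'],s['gripper_width'])
env.movel(p0-.12*R3[:,1],rate=.2)
p,d,s=shot('wrist','w6.png'); shot('scene','s6.png'); print(s['t'])
for n in ['jar','tray_seat','jar_mid','ball_center','tray_handle']:
    r=tip_of('wrist',n); print(n,[(np.round(q['at'],4).tolist(),round(q['score'],2)) for q in r[:3]])
K,R,e=campose('wrist',s); P=cloud(d,K,R,e)
m=(P[...,2]>.02)&(np.linalg.norm(P[...,:2]-[.504,.235],axis=-1)<.045)&(P[...,2]<.1); q=P[m]; print('top',np.percentile(q[:,2],[50,90,99]))
t=q[q[:,2]>.079]; pf=np.linalg.lstsq(np.c_[t[:,:2]-t[:,:2].mean(0),np.ones(len(t))],t[:,2],rcond=None)[0]; print('lid plane',pf); print('lid top circle',cv2.minEnclosingCircle(t[:,:2].astype(np.float32)),len(t))
```

```text
20.0 0.09169552035986939
20.75
jar [([0.5036, 0.2378, 0.0067], 0.72), ([0.6692, -0.5531, 0.0247], 0.69), ([0.4932, 0.0824, 0.0141], 0.35)]
tray_seat [([0.682, 0.2367, -0.0029], 0.39)]
jar_mid [([0.6365, -0.538, 0.0289], 0.79), ([0.5054, 0.2368, 0.0471], 0.61)]
ball_center [([0.4887, 0.1184, 0.02], 0.45)]
tray_handle [([0.6617, -0.2516, 0.0002], 0.74), ([0.5012, 0.1735, 0.1025], 0.73)]
top [0.0808 0.0822 0.0923]
lid plane [-0.0022 -0.0578  0.082 ]
lid top circle ((0.5041831135749817, 0.2306433916091919), 0.0368448942899704) 2048
```

View pics/w6.png

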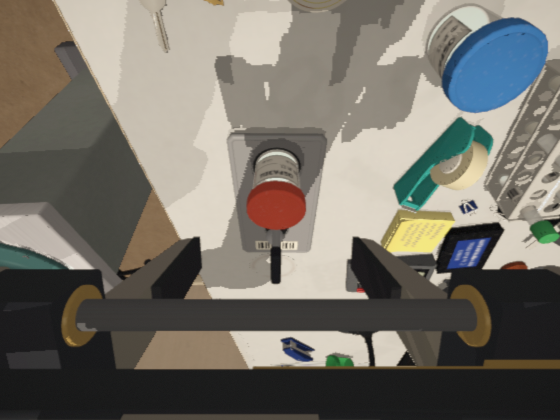

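View pics/s6.png

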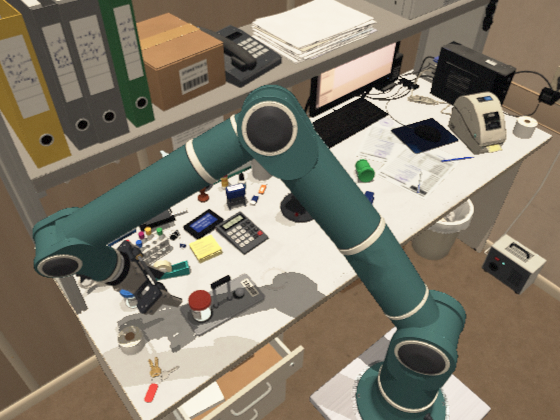

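Run:
```python
from h import *
z=np.load('pics/w6.npz'); p=z['p'].astype(float); s={'ee_pos':z['pos'],'tcp_rot':z['rot']}; K,R,e=campose('wrist',s); P=cloud(z['d'],K,R,e)
m=(p[...,0]>1.8*p[...,1])&(np.linalg.norm(P[...,:2]-[.504,.235],axis=-1)<.05)&(P[...,2]>.078)&(P[...,2]<.087)
m=cv2.erode(m.astype(np.uint8),np.ones((3,3)))>0
t=P[m]; c=t.mean(0); print(len(t),np.linalg.lstsq(np.c_[t[:,:2]-c[:2],np.ones(len(t))],t[:,2],rcond=None)[0], cv2.minAreaRect(t[:,:2].astype(np.float32)))
mt=(abs(P[...,2]-.013)<.004)&(abs(P[...,0]-.497)<.075)&(abs(P[...,1]-.173)<.13); xy=P[mt][:,:2]
print('tray',len(xy),cv2.minAreaRect(xy.astype(np.float32)))
mh=(P[...,2]>.098)&(P[...,2]<.125)&(abs(P[...,0]-.497)<.05)&(abs(P[...,1]-.173)<.06); q=P[mh]; print('handle',np.median(q,0),cv2.minAreaRect(q[:,:2].astype(np.float32)))
# check handle grasp IK, present IK
tx=np.radians(85.7)
for j in (1,-1):
    R1=frame([0,0,-1],j*np.array([np.sin(tx),-np.cos(tx),0]))
    for h in (.2,.104):
        q=solver.inverse_kinematics(tcp([.4987,.171,h],R1),R1); print(j,h,q if q is None else np.array(q))
```

```text
1716 [ 0.0023 -0.001   0.0816] ((0.5037009716033936, 0.23951053619384766), (0.05519728362560272, 0.054980240762233734), 57.06842041015625)
tray 6154 ((0.4991901218891144, 0.17210054397583008), (0.21804052591323853, 0.1079983115196228), 85.61705017089844)
handle [0.4999 0.1855 0.1117] ((0.4992583990097046, 0.17262068390846252), (0.05722399428486824, 0.01168734673410654), 85.16798400878906)
1 0.2 [ 0.2142  0.376  -0.7438  1.8739  0.2988  1.0057 -0.7322]
1 0.104 [ 0.1767  0.5191 -0.7171  1.9516  0.4546  0.8368 -0.8628]
-1 0.2 [ 0.5287  0.615  -1.2469  1.8586  0.6423  1.1506  2.1182]
-1 0.104 [ 0.4546  0.7457 -1.1534  1.9371  0.8126  1.024   1.9914]
```

```bash
python3 - <<'E'
from h import *
for fn in ('w2','w3','scene0','side0'):
    z=np.load(f'pics/{fn}.npz'); p=z['p'].astype(int); 
    cam='wrist' if fn[0]=='w' else fn[:-1]
    s={'ee_pos':z['pos'],'tcp_rot':z['rot']}; K,R,e=campose(cam,s); P=cloud(z['d'],K,R,e)
    m=(P[...,2]>.003)&(P[...,2]<.03)&(np.linalg.norm(P[...,:2]-[.66,-.253],axis=-1)<.11)&(p.max(-1)<80)
    n,l,st,ce=cv2.connectedComponentsWithStats(m.astype(np.uint8)); i=1+np.argmax(st[1:,4])
    q=P[l==i]; print(fn,len(q),'z',np.median(q[:,2]),cv2.minEnclosingCircle(q[:,:2].astype(np.float32)), q.min(0),q.max(0))
    h=(P[...,2]>.09)&(P[...,2]<.26)&(np.linalg.norm(P[...,:2]-[.66,-.24],axis=-1)<.13); q=P[h]
    if len(q):
        print('  head',len(q),q.min(0),q.max(0)); 
        for a,b in ((.1,.13),(.13,.16),(.16,.19),(.19,.24)):
            k=q[(q[:,2]>a)&(q[:,2]<b)]
            if len(k)>5: print('   ',a,b,k.mean(0),k.min(0)[:2],k.max(0)[:2],cv2.minAreaRect(k[:,:2].astype(np.float32)))
E
python3 -c "
import cv2; a=cv2.imread('pics/scene0.png')[120:260,240:380]; cv2.imwrite('pics/crop2.png',cv2.resize(a,None,fx=4,fy=4,interpolation=cv2.INTER_CUBIC))"
```

```text
w2 6692 z 0.010441346788286565 ((0.6591936349868774, -0.2539864778518677), 0.07406824827194214) [ 0.5889 -0.3261  0.003 ] [ 0.7293 -0.183   0.03  ]
  head 11789 [ 0.6034 -0.2724  0.1206] [ 0.6974 -0.1769  0.2039]
    0.1 0.13 [ 0.6464 -0.2111  0.1267] [ 0.6138 -0.2204] [ 0.6748 -0.197 ] ((0.6455807685852051, -0.21106146275997162), (0.06434386223554611, 0.009137274697422981), 18.21588897705078)
    0.13 0.16 [ 0.6412 -0.198   0.1484] [ 0.6034 -0.2522] [ 0.6862 -0.1769] ((0.6401012539863586, -0.2085939645767212), (0.08443708717823029, 0.05628861486911774), 26.799076080322266)
    0.16 0.19 [ 0.6444 -0.2138  0.174 ] [ 0.6115 -0.2724] [ 0.6974 -0.1787] ((0.6489218473434448, -0.2220560610294342), (0.08252361416816711, 0.08292805403470993), 17.89666748046875)
    0.19 0.24 [ 0.6539 -0.2302  0.1958] [ 0.6265 -0.261 ] [ 0.6963 -0.2153] ((0.6597416400909424, -0.236677885055542), (0.07024294883012772, 0.04278608039021492), 5.641571044921875)
w3 3457 z 0.01161152478498012 ((0.6578771471977234, -0.25421079993247986), 0.07309019565582275) [ 0.5897 -0.3234  0.0032] [ 0.7293 -0.1834  0.0299]
  head
[... 1252 characters left out ...]
272] [ 0.6191 -0.2252] [ 0.6678 -0.208 ] ((0.6437401175498962, -0.21722975373268127), (0.04970421642065048, 0.01226662565022707), 11.77448558807373)
    0.13 0.16 [ 0.6375 -0.2103  0.1458] [ 0.603  -0.2762] [ 0.6836 -0.1805] ((0.6350633502006531, -0.21801981329917908), (0.09803977608680725, 0.06506625562906265), 48.09311294555664)
    0.16 0.19 [ 0.6383 -0.2167  0.1738] [ 0.5992 -0.2966] [ 0.696  -0.1786] ((0.6476922035217285, -0.2302311658859253), (0.08013421297073364, 0.11453413218259811), 22.409406661987305)
    0.19 0.24 [ 0.6518 -0.2492  0.2105] [ 0.6197 -0.2904] [ 0.7022 -0.2055] ((0.6601422429084778, -0.24525077641010284), (0.0776200145483017, 0.08678863942623138), 7.1108808517456055)
```

View pics/crop2.png

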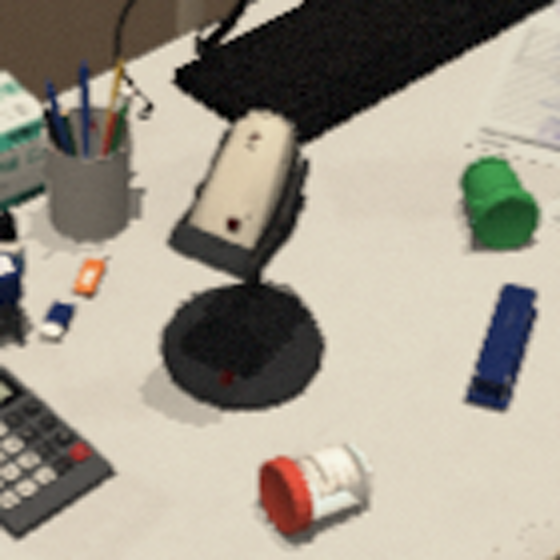

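Run:
```python
from h import *
tx=np.radians(85.6); R1=frame([0,0,-1],[np.sin(tx),-np.cos(tx),0])
env.reach(tcp([.499,.172,.2],R1),R1)
s=env.sense(); print(s['t'],s['joint_positions'])
p,d,s=shot('wrist','w7.png')
K,R,e=campose('wrist',s); P=cloud(d,K,R,e)
mh=(P[...,2]>.105)&(P[...,2]<.12)&(abs(P[...,0]-.497)<.05)&(abs(P[...,1]-.173)<.06); q=P[mh]; print('handle',len(q),np.median(q,0),cv2.minAreaRect(q[:,:2].astype(np.float32)))
mt=(abs(P[...,2]-.013)<.004)&(abs(P[...,0]-.497)<.075)&(abs(P[...,1]-.173)<.13); xy=P[mt][:,:2]; print('tray',len(xy),cv2.minAreaRect(xy.astype(np.float32)))
m=(p[...,0]>1.8*p[...,1])&(np.linalg.norm(P[...,:2]-[.504,.235],axis=-1)<.05)&(P[...,2]>.079)&(P[...,2]<.087); t=P[m]; print('lid',len(t),cv2.minAreaRect(t[:,:2].astype(np.float32)),np.median(t[:,2]))
```

```text
21.9083 [ 0.2112  0.3775 -0.7444  1.8713  0.2999  1.007  -0.7369]
handle 775 [0.4989 0.1726 0.1118] ((0.49865105748176575, 0.17138060927391052), (0.057306960225105286, 0.011440910398960114), 85.8974380493164)
tray 10654 ((0.4987957179546356, 0.17084425687789917), (0.2158261090517044, 0.10808749496936798), 85.73503875732422)
lid 2918 ((0.504374086856842, 0.23630960285663605), (0.05811544135212898, 0.058051567524671555), 61.59836959838867) 0.08141833257367423
```

View pics/w7.png

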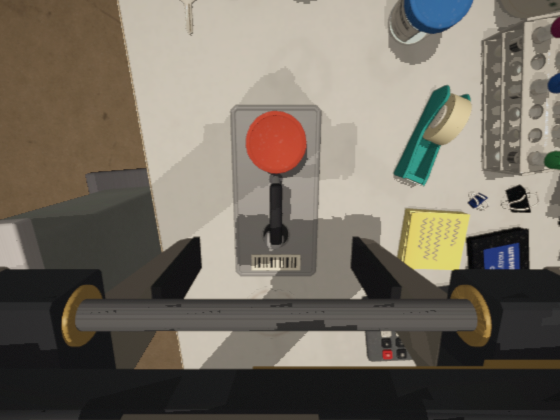

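Run:
```python
from h import *
tx=np.radians(85.7); R1=frame([0,0,-1],[np.sin(tx),-np.cos(tx),0]); g=np.array([.4987,.1712,.104])
env.movel(tcp(g,R1),R1,rate=.12)
s=env.sense(); print(s['t'],s['ee_pos']-tcp(g,R1),s['wrist_force'])
effector.grasp(squeeze=50)
s=env.sense(); print(s['t'],s['gripper_width'],s['wrist_force'],s['moment'])
env.movel(tcp(g+[0,0,.04],R1),rate=.05)
p,d,s=shot('wrist','w8.png'); print(s['t'],s['gripper_width'],s['wrist_force'],s['moment'])
K,R,e=campose('wrist',s); P=cloud(d,K,R,e)
mt=(abs(P[...,2]-.053)<.012)&(abs(P[...,0]-.499)<.06)&(abs(P[...,1]-.171)<.115); t=P[mt]; c=np.median(t,0)
for _ in range(4):
    A=np.c_[t[:,:2]-c[:2],np.ones(len(t))]; b=np.linalg.lstsq(A,t[:,2],rcond=None)[0]; r=t[:,2]-A@b; t=t[abs(r)<.003]
print('plate plane',len(t),b)
```

```text
22.9083 [0.0004 0.0006 0.0005] [-0.3542  0.134   0.6887]
24.15 0.009325937365092804 [ 1.2798  0.2219 -1.186 ] [-0.0343 -0.2886 -0.0403]
25.1 0.009591155657700646 [ 0.0655  0.6919 -4.2313] [-0.0793 -0.0363 -0.0032]
plate plane 11302 [-0.0013 -0.002   0.0529]
```

View pics/w8.png

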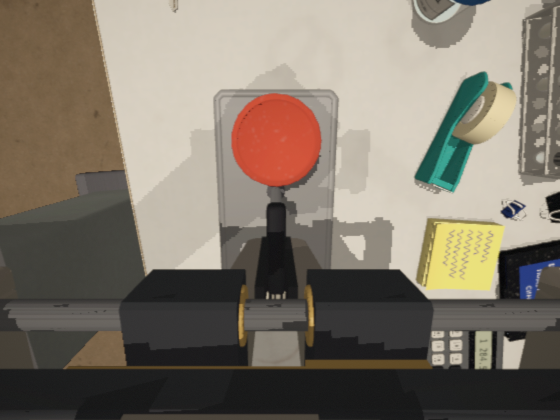

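Run:
```python
from h import *
az=np.radians(107); u=np.array([np.cos(az),np.sin(az),0]); win=np.array([.642,-.194,0])
spot=win+.074*u+[0,0,.088]; hnd=spot+.088*u+[0,0,.0905]
Rf=frame([0,0,-1],[np.sin(az),-np.cos(az),0]); tx=np.radians(85.7); R1=frame([0,0,-1],[np.sin(tx),-np.cos(tx),0])
print(spot,hnd)
env.movel(tcp([.4987,.1712,.1785],R1),rate=.1)
st=hnd+.08*u
print(solver.inverse_kinematics(tcp(hnd,Rf),Rf))
env.movel(tcp(st,Rf),Rf,rate=.12)
s=env.sense(); print(s['t'],s['gripper_width'],s['wrist_force'],s['joint_positions'])
p,d,s=shot('wrist','w9.png'); shot('scene','s9.png')
print([ (np.round(q['at'],4).tolist(),round(q['score'],2)) for q in tip_of('scene','scan_window')[:2]],[ (np.round(q['at'],4).tolist(),round(q['score'],2)) for q in tip_of('scene','ball_center')[:3]])
shot('side','d9.png')
print([ (np.round(q['at'],4).tolist(),round(q['score'],2)) for q in tip_of('side','scan_window')[:2]],[ (np.round(q['at'],4).tolist(),round(q['score'],2)) for q in tip_of('side','ball_center')[:3]])
```

```text
[ 0.6204 -0.1232  0.088 ] [ 0.5946 -0.0391  0.1785]
[ 0.5491  0.5248 -0.7252  1.7319  0.3964  1.0368 -0.0183]
27.0583 0.009731256279288484 [-0.2016  0.1155 -4.4835] [ 0.4562  0.4943 -0.7603  1.7881  0.3939  1.0176 -0.1582]
[([0.6432, -0.1951, 0.1563], 0.61)] [([0.5817, -0.0118, 0.0955], 0.62)]
[([0.6426, -0.1914, 0.1552], 0.71)] [([0.5767, -0.0095, 0.0942], 0.5)]
```

View pics/s9.png

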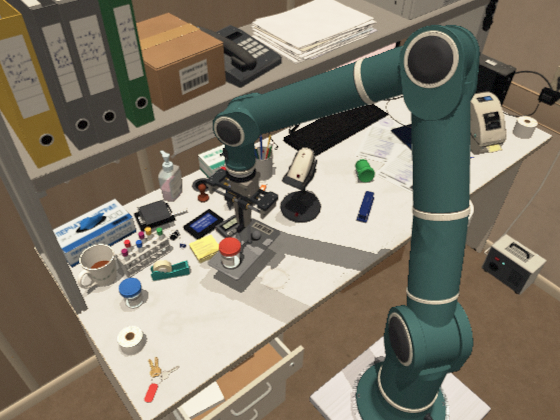

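View pics/d9.png

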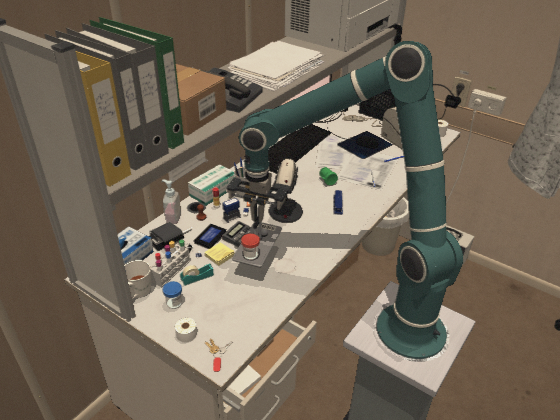

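Run:
```python
from h import *
az=np.radians(107); u=np.array([np.cos(az),np.sin(az),0]); hnd=np.array([.642,-.194,0])+.162*u+[0,0,.1785]
Rf=frame([0,0,-1],[np.sin(az),-np.cos(az),0])
env.movel(tcp(hnd,Rf),Rf,rate=.06)
env.pause(.6)
s=env.sense(); print(s['t'],s['ee_pos']-tcp(hnd,Rf),np.abs(s['joint_velocities']).max(),s['wrist_force'],s['moment'])
p,d,s=shot('wrist','w10.png'); K,R,e=campose('wrist',s); P=cloud(d,K,R,e)
c=hnd; X=u; Y=np.array([-u[1],u[0],0]); Q=P-c; a=Q@X; b=Q@Y
mt=(abs(P[...,2]-.0875)<.012)&(abs(a)<.115)&(abs(b)<.06); t=np.c_[a[mt],b[mt],P[...,2][mt]]
for _ in range(4):
    A=np.c_[t[:,:2],np.ones(len(t))]; k=np.linalg.lstsq(A,t[:,2],rcond=None)[0]; t=t[abs(t[:,2]-A@k)<.003]
print('plate plane',len(t),k,'rect(x along u)',cv2.minAreaRect(t[:,:2].astype(np.float32)))
for cam in ('scene','side'):
    shot(cam,cam+'10.png')
    for n in ('tray_label','ball_center','tray_handle','scan_window','jar'):
        print(cam,n,[(np.round(q['at'],4).tolist(),round(q['score'],2)) for q in tip_of(cam,n)[:2]])
```

```text
29.4917 [-0. -0. -0.] 0.0020492546536190663 [ 0.2836  0.214  -4.4183] [-0.0828 -0.1151  0.039 ]
plate plane 11416 [-0.0024 -0.0002  0.0877] rect(x along u) ((0.010206557810306549, 0.0003003627061843872), (0.19652517139911652, 0.10794354975223541), 0.016825875267386436)
scene tray_label [([0.6201, -0.1234, 0.0871], 0.91)]
scene ball_center [([0.607, -0.0867, 0.0959], 0.47)]
scene tray_handle [([0.596, -0.0401, 0.1775], 0.95), ([0.5766, 0.0223, 0.0802], 0.41)]
scene scan_window [([0.6441, -0.1956, 0.154], 0.55), ([0.5132, -0.4249, 0.002], 0.54)]
scene jar [([0.574, 0.0248, 0.0849], 0.95), ([0.6682, -0.5574, 0.0293], 0.65)]
side tray_label [([0.6151, -0.1231, 0.0871], 0.75), ([0.6614, 0.3585, 0.0023], 0.21)]
side ball_center [([0.5997, -0.0883, 0.0962], 0.57), ([0.6611, 0.3593, 0.0026], 0.54)]
side tray_handle [([0.5913, -0.0344, 0.1767], 0.91), ([0.6788, -0.0274, -0.0029], 0.65)]
side scan_window [([0.6408, -0.1933, 0.1555], 0.81)]
side jar [([0.5769, 0.0209, 0.086], 0.67), ([0.6744, -0.5618, 0.0241], 0.59)]
```

```bash
python3 -c "
import cv2,numpy as np
a=cv2.imread('pics/scene10.png')[140:300,190:350]; b=cv2.imread('pics/side10.png')[140:300,210:330]
cv2.imwrite('pics/crop3.png',np.hstack([cv2.resize(x,None,fx=2.8,fy=2.8,interpolation=cv2.INTER_CUBIC) for x in (a,b)]))"
```

```text
(no output)
```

View pics/crop3.png

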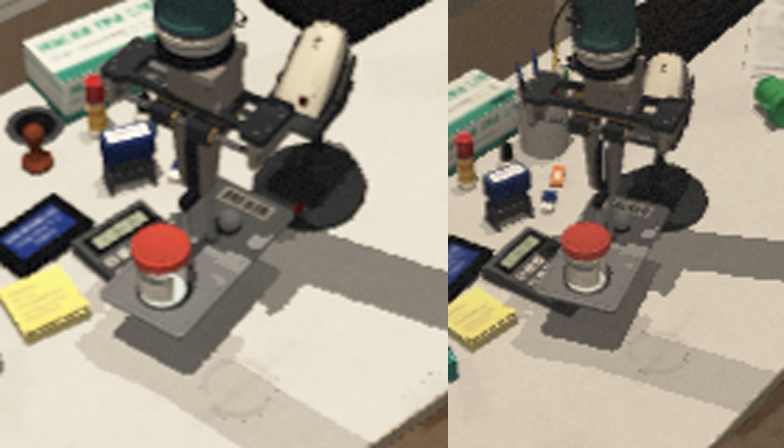

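View pics/w10.png

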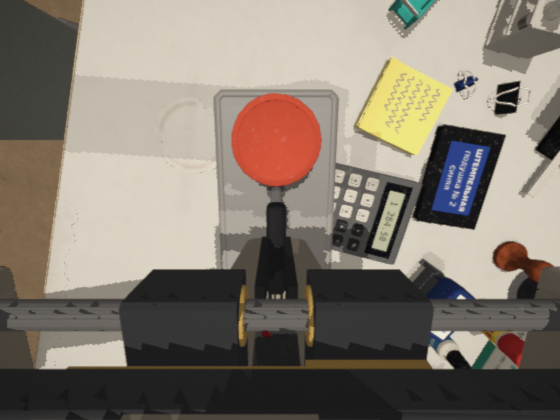

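Run:
```python
from h import *
print(workorder.finish_job()); s=env.sense(); print(s['t'],s['wrist_force'],s['gripper_width'])
```

```text
the job is handed in; nothing more can be done
None
the job is handed in; nothing more can be done
```

I handed the job in at about 30 s with the carrier still held in front of the scanner. `finish_job` gives no verdict, so what follows rests on my own checks.

**What I did**
- **Jar:** I gripped the lid, turned the jar upright, lowered it into the seat and let go.
- **Carrier:** I then took the handle bar with a 50 N grip, lifted the carrier level and moved it, label end first, to the scan spot.

**Last checks before handing in**
- **Position:** The cameras put the label about 3 mm from the scan spot I computed, at (0.620, −0.123, 0.088). The plate top was at 0.088 m, so the feet were about 75 mm up. The camera views showed it clear of the desk and the scanner.
- **Level and still:** The plate was level to about 0.002 rad. The arm was still, and the wrist carried a steady 4.4 N.
- **Jar:** After release the lid was level, about 2 mm off the seat centre and at seated height. The networks still placed the jar in the seat at the end.
- **Ball:** Both outside cameras showed the ball in its pocket.
- **Bystanders:** None looked moved in the camera pictures.

**Where the measurements disagreed**
- One earlier view put the lid nearer 3–4 mm from the seat centre. Both values are inside the 6 mm limit.
- A tilt of 0.036 rad appeared just before I released the jar. I think plate points had spoilt that fit, and it was gone afterwards.
- The beam direction came out at 106° from the foot-to-window line and 108° from the scanner's head. I used 107°.

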